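Sort the seized pruner from the free one at a plant-collecting bench

TASK

One of the two red-handled pruners has a seized hinge and the other moves freely; squeeze their handles together to find out which. Lay the seized one in the yellow repair tray, and the free one, handles squeezed shut, in the green stock tray. Both should lie flat in their trays, set down and not dropped.

Things in the scene. Friction and masses are not known exactly. Their poses are not given: they have to be found in the camera images.
- pruner_1: first of two look-alike red-handled pruners lying loose, 190 long, 18 high, 0.2 kg. Origin: pivot axis, underside. Axes: those of the hooked-jaw half, x from handles to jaws, z up. Its handle, a straight bar 14 wide, 18 high, runs from 25 to 130 behind the pivot (-x), centred 13 to -y; the other half mirrors it (+y) and swings about the pivot. Jaws reach 62 ahead.
- pruner_2: second of two look-alike red-handled pruners lying loose, 190 long, 18 high, 0.2 kg. Origin: pivot axis, underside. Axes: those of the hooked-jaw half, x from handles to jaws, z up. Its handle, a straight bar 14 wide, 18 high, runs from 25 to 130 behind the pivot (-x), centred 13 to -y; the other half mirrors it (+y) and swings about the pivot. Jaws reach 62 ahead.
- pruner_1_hinge (a joint): spread of the first pruner's handles, rad: 0 shut (parallel, 40 mm over both), starts 0.27-0.42 (55-65 mm over both, 60 behind the pivot). The line midway between the handles is turned from body x by minus half of it. Free: shuts under some 3 N of squeeze and stays as left, no spring. Seized: does not give to any squeeze. Which is which shows only on squeezing.
- pruner_2_hinge (a joint): spread of the second pruner's handles, rad: 0 shut (parallel, 40 mm over both), starts 0.27-0.42 (55-65 mm over both, 60 behind the pivot). The line midway between the handles is turned from body x by minus half of it. Free: shuts under some 3 N of squeeze and stays as left, no spring. Seized: does not give to any squeeze. Which is which shows only on squeezing.
- tray_repair: yellow open tray, fixed, for pruners that are seized (repair); 280 (x) by 170 (y) outside, 35 high, walls and floor 5 thick. Origin: centre of the underside, on the table; x along its length, z up
- tray_stock: green open tray, fixed, for pruners that move freely (stock); 280 (x) by 170 (y) outside, 35 high, walls and floor 5 thick. Origin: centre of the underside, on the table; x along its length, z up
Mind the look-alikes: they are no part of the job. What is shaped like the pruner_2 but blue is not meant. What is shaped like the pruner_1 but purple is not meant.

How it is judged:
At the end, for the whole second after the job is handed in: The seized pruner lies flat (within 10 degrees) on the floor of the yellow tray and the free one flat on the floor of the green tray with its handles shut (spread under 0.12 rad; the seized one's cannot shut and stays over 0.2), each with its pivot within the tray's walls, both released and at rest (((x of pruner_1 in the frame of tray_stock between -0.12 and 0.12 m and y of pruner_1 in the frame of tray_stock between -0.075 and 0.075 m and z of pruner_1 in the frame of tray_stock between -0.005 and 0.02 m and angle between each of pruner_1, pruner_2's own z axis and vertical below 0.17 rad and linear speed of each of pruner_1, pruner_2 below 0.03 m/s and contact force between the fingers and pruner_1 below 0.1 N and value of joint pruner_1_hinge below 0.12 rad and x of pruner_2 in the frame of tray_repair between -0.12 and 0.12 m and y of pruner_2 in the frame of tray_repair between -0.075 and 0.075 m and z of pruner_2 in the frame of tray_repair between -0.005 and 0.02 m and contact force between the fingers and pruner_2 below 0.1 N and value of joint pruner_2_hinge above 0.2 rad) or (x of pruner_2 in the frame of tray_stock between -0.12 and 0.12 m and y of pruner_2 in the frame of tray_stock between -0.075 and 0.075 m and z of pruner_2 in the frame of tray_stock between -0.005 and 0.02 m and angle between each of pruner_2, pruner_1's own z axis and vertical below 0.17 rad and linear speed of each of pruner_2, pruner_1 below 0.03 m/s and contact force between the fingers and pruner_2 below 0.1 N and value of joint pruner_2_hinge below 0.12 rad and x of pruner_1 in the frame of tray_repair between -0.12 and 0.12 m and y of pruner_1 in the frame of tray_repair between -0.075 and 0.075 m and z of pruner_1 in the frame of tray_repair between -0.005 and 0.02 m and contact force between the fingers and pruner_1 below 0.1 N and value of joint pruner_1_hinge above 0.2 rad))); the robot touches nothing.
It fails at once if a pruner was dropped: more than 60 mm above the table with no finger touching it ((height (world z) of pruner_1 above 0.06 m and contact force between the fingers and pruner_1 below 0.05 N) or (height (world z) of pruner_2 above 0.06 m and contact force between the fingers and pruner_2 below 0.05 N)).
It also fails if it takes over 54 s, if anything falls off the work surface, if the arm or the gripper's body presses on something with over 40 N, if the wrist force passes 120 N, or if a joint passes its speed limit or range.

ROBOT

A 6-joint arm with a two-finger parallel gripper is mounted at the origin on the work surface. World frame = base frame: x ahead of the robot, y to its left, z up, the work surface at z = 0. Lengths are in m, angles in rad, forces in N, time in s.
With the tool pointing down it reaches from about 0.425 to 0.925 m from the base axis. Payload 12.5 kg.
Tool frame: the origin (TCP) lies at the centre of the arm's flange, where the gripper is bolted on; the fingertips stand 173 mm ahead of it and the grasp point (between the pads) lies 155 mm ahead of it (manip.nose_length is the distance from the TCP to the fingertips, in m); y points along the fingers, x is the direction in which the jaws open and shut, and the axes are right-handed (so a half turn about y gives the same grasp; the last joint's range is limited). The gripper opens to 85 mm and grips with 20 to 120 N. Pads are 22 mm wide; open, the fingers measure 114 mm over their backs; the gripper's body (76 mm by 85 mm) begins 54 mm behind the grasp point. The pads swing forward as they close: fully open they stand 13 mm farther back than shut.
Start: joints at [-1.436, 0.491, 1.559, -0, 1.092, -0.106], TCP at [0.149, -0.607, 0.405] pointing down, gripper open.
Joint ranges: [-3.1, 3.1], [-0.84, 2.19], [0.05, 2.79], [-1.13, 4.28], [0.06, 2.93], [-2.69, 2.69]. Speed limits (rad/s): [2.22, 2.22, 2.79, 3.14, 3.14, 3.14].

INTERFACE

Orientations are given as a unit quaternion [x, y, z, w].
In Python, from rig import manip, optics, close_job gives the robot as it stands.
- The arm moves only by the shell command python3 -m jog 'ROWS'. ROWS is JSON, a list that holds one entry, the list of rows, each a list of 5 numbers: the opening in per cent of the stroke, from 0 (shut) to 100 (fully open), then the shift along the tool's x, y, z in mm, then the turn about the tool's y in degrees. In form: [[[grip, x, y, z, spin], ...]]. A call has 1 to 20 rows; each row shifts and turns the commanded pose from where the row before left it, along the tool's axes as they then stand; what a row does not reach is not made up. A row lasts 1/10 s, in which the tool goes at most 50 mm and 8.59 degrees, less where a joint would pass 70% of its speed; a pose out of reach is approached as far as the arm can. A call with a gripper value outside its range is refused whole. The fingers move at their own pace and stop on an object; the grip force is fixed at half the most. Time passes only in rows, so rows that do not move let the fingers close. It gives the time, the measured TCP pose, the force and the opening at its end, in the units of the state.
- manip.sense(): the state, without advancing time (a new reading comes with each control period).
- optics.get_image(name): name is "side" or "top" or "wrist"; returns (picture, depth): 480x640x3 uint8, red, green, blue; 480x640 float32, m along the optical axis (not along the pixel's ray), 0 where there is no reading.
- optics.camera_model(name): a dict with "mtx" (3x3 intrinsics, pixels), "k1" (the pictures are not rectified: a ray, as slopes to the right and down, at radius r is drawn at 1 + k1 r^2 times it, then the intrinsics apply), "world_to_cam" (4x4, takes a point from world to camera coordinates); the wrist camera has in their place "hand_eye" (4x4, takes a point from camera to tool coordinates, whose origin is the TCP and whose axes are the tool frame's). Camera axes: x right, y down, z forward; pixel columns grow to the right and rows downward; lengths in m; the calibration is good to about 2 mm. A picture is of the moment at which its call begins: read the wrist's pose just before it. camera_model takes no time and is no camera call.
- close_job(): hands the job in, once; it reports no verdict.
The state is a dict: "clock": time; "qpos": joint angles; "qd": joint speeds; "effort": joint torques, N m; "eef_pos": TCP position; "tcp_rot": TCP orientation; "ft_force": force on the tool from outside, world axes, zero at the start; "ft_torque": the same for the moment, N m; "opening": finger opening in m.
Only numpy, scipy, OpenCV 4.12 (cv2) and the standard library are available. Lean on these libraries where they do the work, as an engineer would, in place of code of your own. Each camera call takes 0.05 s, during which the arm holds its last target. There are 200 camera calls.

## Working session

There is one attempt and no reset: what is moved stays moved. The work goes in short steps, Python scripts to look and compute and a shell command to move; the robot and the scene stay as the last step left them, time stands still between calls to the robot, and variables do not carry over. Pictures are saved under pics/ and viewed, about 8 in all and at most 12, crops included, and the job is handed in when it is done.

```bash
ls; mkdir -p pics; cat > snap.py <<'E'
import sys,cv2,numpy as np
from rig import manip,optics
def snap(name,out):
    s=manip.sense(); p,d=optics.get_image(name)
    cv2.imwrite(f'pics/{out}.png',p[:,:,::-1]); np.savez(f'pics/{out}.npz',p=p,d=d,pos=s['eef_pos'],rot=s['tcp_rot']); return p,d,s
E
python3 - <<'E'
from snap import *
for n in('top','side'):
    p,d,s=snap(n,n+'0'); print(n,optics.camera_model(n))
print(s); print(optics.camera_model('wrist'),manip.nose_length)
E
```

```text
pics
top {'mtx': array([[573.42004897,   0.        , 326.33439418],
       [  0.        , 573.42004897, 255.91806009],
       [  0.        ,   0.        ,   1.        ]]), 'k1': 0.018396329202700252, 'world_to_cam': array([[ 2.93075898e-04, -9.99981737e-01, -6.03651451e-03,
         1.47285188e-02],
       [-9.94850590e-01,  3.20251110e-04, -1.01351863e-01,
         3.90457385e-01],
       [ 1.01351945e-01,  6.03513381e-03, -9.94832328e-01,
         1.42934571e+00],
       [ 0.00000000e+00,  0.00000000e+00,  0.00000000e+00,
         1.00000000e+00]])}
side {'mtx': array([[452.96062697,   0.        , 312.36496866],
       [  0.        , 452.96062697, 233.18775745],
       [  0.        ,   0.        ,   1.        ]]), 'k1': -0.034418354592351, 'world_to_cam': array([[ 0.99625879, -0.08618377, -0.00638648, -0.40229867],
       [-0.06135117, -0.65328124, -0.75462551,  0.04496725],
       [ 0.0608643 ,  0.75219411, -0.65612465,  0.8786029 ],
       [ 0.        ,  0.        ,  0.        ,  1.        ]])}
{'clock': 0.05, 'qpos': array([-1.43562641e+00,  4.91528893e-01,  1.55946087e+00,  5.1
[... 419 characters left out ...]
force': array([ 0.20506025, -0.00745131, -0.3209374 ]), 'ft_torque': array([-0.01081454, -0.00950854, -0.02048129]), 'opening': 0.08563554609560271}
{'mtx': array([[427.8846704 ,   0.        , 318.03996857],
       [  0.        , 427.8846704 , 245.05188589],
       [  0.        ,   0.        ,   1.        ]]), 'k1': -0.03529431446218615, 'hand_eye': array([[ 9.99999605e-01, -8.28656882e-04, -3.21593785e-04,
        -9.54914504e-04],
       [ 9.57859082e-05, -2.59231863e-01,  9.65815113e-01,
         3.08577644e-02],
       [-8.83696696e-04, -9.65814762e-01, -2.59231681e-01,
         6.41768445e-02],
       [ 0.00000000e+00,  0.00000000e+00,  0.00000000e+00,
         1.00000000e+00]])} 0.1734
```

View pics/top0.png

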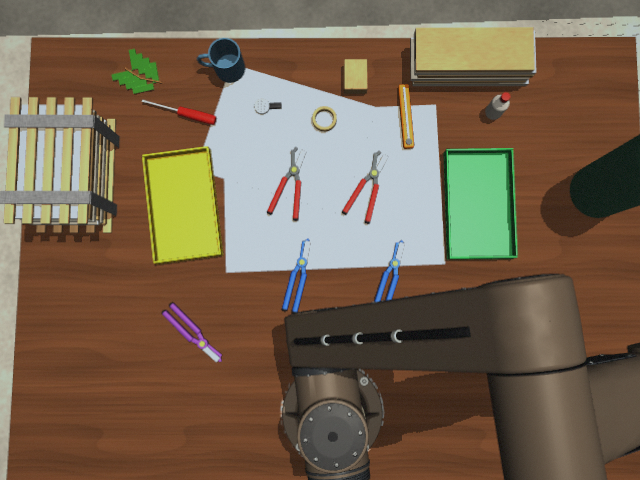

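View pics/side0.png

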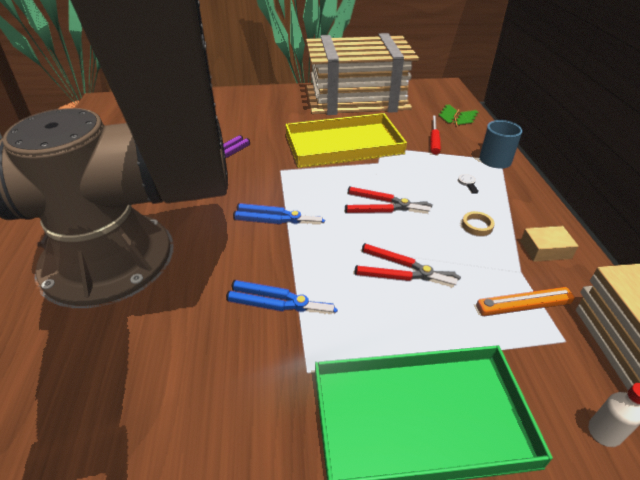

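```bash
cat > geo.py <<'E'
import numpy as np,cv2
from scipy.spatial.transform import Rotation as R
from rig import optics
def cam(name,pos=None,rot=None):
    m=optics.camera_model(name)
    if name=='wrist':
        T=np.eye(4);T[:3,:3]=R.from_quat(rot).as_matrix();T[:3,3]=pos; W=T@m['hand_eye']
    else: W=np.linalg.inv(m['world_to_cam'])
    return m['mtx'],m['k1'],W
def rays(c,uv):
    K,k1,W=c; uv=np.asarray(uv,float).reshape(-1,1,2)
    n=cv2.undistortPoints(uv,K,np.array([k1,0,0,0.]))[:,0]
    return W[:3,3],np.c_[n,np.ones(len(n))]@W[:3,:3].T
def plane(c,uv,z):
    o,d=rays(c,uv); return o+d*((z-o[2])/d[:,2])[:,None]
def tri(c1,u1,c2,u2):
    o1,d1=rays(c1,u1);o2,d2=rays(c2,u2);out=[]
    for a,b in zip(d1,d2):
        s=np.linalg.lstsq(np.c_[a,-b],o2-o1,rcond=None)[0];p,q=o1+s[0]*a,o2+s[1]*b
        out.append(np.r_[(p+q)/2,np.linalg.norm(p-q)])
    return np.array(out)
def mask(p,col):
    h=cv2.cvtColor(p,cv2.COLOR_RGB2HSV)
    if col=='red': return cv2.inRange(h,(0,170,60),(6,255,255))|cv2.inRange(h,(174,170,60),(180,255,255))
    lo,hi={'yellow':((22,120,90),(32,255,255)),'green':((55,120,60),(80,255,255))}[col]
    return cv2.inRange(h,lo,hi)
def blobs(m,amin):
    n,l,st,ce=cv2.connectedComponentsWithStats(m)
    return [(st[i,4],ce[i],np.argwhere(l==i)[:,::-1]) for i in range(1,n) if st[i,4]>=amin]
E
python3 - <<'E'
from geo import *
np.set_printoptions(precision=4,suppress=True)
T=np.load('pics/top0.npz');S=np.load('pics/side0.npz');ct,cs=cam('top'),cam('side')
for nm,D,c in(('top',T,ct),('side',S,cs)):
    print(nm,'red')
    for a,ce,px in blobs(mask(D['p'],'red'),60):
        w=plane(c,px,.018)[:,:2]*1000; r=cv2.minAreaRect(w.astype(np.float32))
        v=np.linalg.svd(w-w.mean(0),full_matrices=0)[2][0]; v*=np.sign(v[0]); t=(w-w.mean(0))@v
        print(a,ce,'mean',w.mean(0),'ang',np.degrees(np.arctan2(v[1],v[0])),'ends',w.mean(0)+t.min()*v,w.mean(0)+t.max()*v,r[1])
    print('yellow');[print(a,ce,px.min(0),px.max(0)) for a,ce,px in blobs(mask(D['p'],'yellow'),8)]
    print('green');[print(a,ce,px.min(0),px.max(0)) for a,ce,px in blobs(mask(D['p'],'green'),500)]
for u,v in((610,180),(480,200),(180,200)):
    z=T['d'][v,u]; o,d=rays(ct,(u,v)); print((u,v),z,o+d[0]*z)
print(R.from_quat(T['rot']).as_matrix())
E
```

```text
top red
61 [505.4098  95.8689] mean [ 807.3522 -449.154 ] ang -62.92909020363 ends [ 801.9745 -438.6318] [ 812.1828 -458.6056] (20.178560256958008, 22.66796875)
373 [196.252  114.9249] mean [758.3729 352.2742] ang 73.96846938794768 ends [744.5853 304.2907] [772.6765 402.0534] (101.73432922363281, 26.905542373657227)
159 [277.044  194.0314] mean [549.9332 140.909 ] ang -23.98674016820546 ends [505.4418 160.7055] [593.4397 121.5507] (12.064949035644531, 96.31221771240234)
150 [354.5667 194.1467] mean [549.4433 -57.4379] ang -31.855432431536812 ends [505.7672 -30.2991] [587.6174 -81.1581] (11.305999755859375, 96.38320922851562)
154 [296.3247 198.6494] mean [537.9094  91.506 ] ang -4.320430757343274 ends [490.0362  95.1228] [584.0381  88.021 ] (11.58631420135498, 94.22588348388672)
140 [371.6214 200.7214] mean [ 532.3401 -100.8874] ang -15.1543835404469 ends [482.2166 -87.312 ] [ 573.8877 -112.1401] (10.539359092712402, 94.89469909667969)
yellow
128 [408.8047 115.75  ] [406  88] [412 145]
98 [403.7347 117.3673] [401  94] [406 140]
1460 [178.6082 198.3582] [142 146] [222 263]
18 [155.4444
[... 1080 characters left out ...]
8831] (20.137096405029297, 97.95732879638672)
175 [634.9086 392.4457] mean [ 833.9469 -378.6344] ang 50.879740075961514 ends [ 824.074  -390.7742] [ 846.694  -362.9604] (35.91954803466797, 14.384529113769531)
yellow
4731 [343.1691 139.2665] [285 113] [406 166]
20 [404.45 200.35] [402 199] [407 202]
13 [294.3077 213.    ] [292 212] [296 214]
34 [426.3235 268.0882] [423 266] [430 270]
31 [300.5484 298.5806] [298 296] [303 301]
green
24939 [424.227  418.2376] [316 346] [551 479]
(610, 180) 1.2693553 [ 0.5388 -0.6114  0.212 ]
(480, 200) 1.4737983 [ 0.5358 -0.3795  0.0076]
(180, 200) 1.4797852 [0.5368 0.392  0.0064]
[[ 0.2385 -0.0002  0.9711]
 [-0.9711  0.0011  0.2385]
 [-0.0011 -1.      0.0001]]
```

```bash
python3 -m jog '[[[100,0,0,0,7.5],[100,0,0,0,7.5],[100,0,0,0,7.5],[100,0,0,0,7.5],[100,0,0,0,7.5],[100,-40,0,6,0],[100,-40,0,6,0],[100,-40,0,6,0],[100,-40,0,6,0],[100,-40,0,6,0],[100,-40,0,6,0],[100,-40,0,6,0],[100,-40,0,6,0],[100,-40,0,6,0],[100,-40,0,6,0],[100,-40,0,6,0],[100,-40,0,6,0],[100,0,0,0,0],[100,0,0,0,0]]]'
python3 -c "
from snap import *
p,d,s=snap('wrist','w1');snap('top','top1');print(s['eef_pos'],s['qpos'])"
```

```text
clock: 2.0
eef_pos: [0.4082, -0.1958, 0.4046]
tcp_rot: [-0.387, 0.592, -0.592, 0.387]
ft_force: [-0.3, -0.1, 0.3]
opening: 0.0851
[ 0.40819808 -0.1958185   0.40457618] [-5.93324386e-01  2.46856863e-01  1.96169609e+00 -2.83604857e-04
  9.33295224e-01  1.38902112e+00]
```

```bash
python3 -m jog '[[[100,-40,0,0,0],[100,-40,0,0,0],[100,-40,0,0,0],[100,0,0,0,0],[100,0,0,0,0]]]'
python3 -c "
from snap import *
p,d,s=snap('wrist','w2');print(s['eef_pos'],s['qpos'])"
```

```text
clock: 2.6
eef_pos: [0.4561, -0.087, 0.4045]
tcp_rot: [-0.387, 0.592, -0.592, 0.387]
ft_force: [-0.0, 0.0, 0.1]
opening: 0.0855
[ 0.45610469 -0.08700252  0.40454831] [-3.30845081e-01  2.63565842e-01  1.93698052e+00 -3.33880353e-04
  9.41303069e-01  1.65348765e+00]
```

View pics/w2.png

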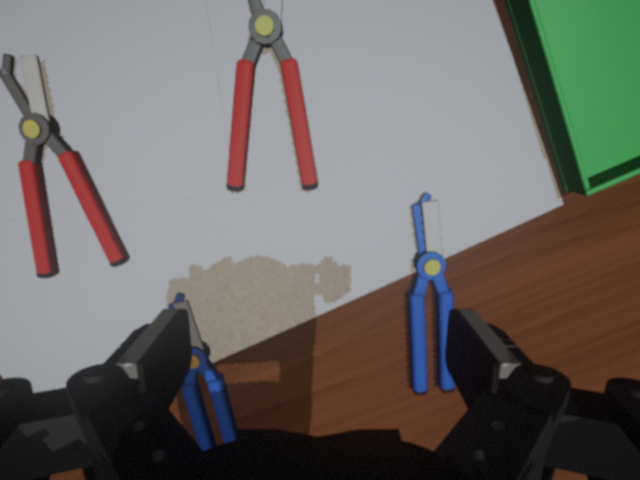

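```bash
cat > meas.py <<'E'
from geo import *
np.set_printoptions(precision=4,suppress=True)
def load(n):
    D=np.load(f'pics/{n}.npz'); return D['p'],D['d'],cam('wrist' if n[0]=='w' else n[:3] if n[0]=='t' else 'side',D['pos'],D['rot'])
def handles(p,c,z=.018,amin=300):
    out=[]
    for a,ce,px in blobs(mask(p,'red'),amin):
        w=plane(c,px,z)[:,:2]; v=np.linalg.svd(w-w.mean(0),full_matrices=0)[2][0]; v*=np.sign(v[0]); t=(w-w.mean(0))@v
        out.append((ce,w.mean(0),np.degrees(np.arctan2(v[1],v[0])),w.mean(0)+t.min()*v,w.mean(0)+t.max()*v))
    return out
E
python3 - <<'E'
from meas import *
for n in('w1','w2'):
    p,d,c=load(n); print(n)
    for h in handles(p,c): print(*h)
    for a,ce,px in blobs(mask(p,'yellow'),60): print('pivot',a,ce,plane(c,ce,.02)[0])
pt,_,ct=load('top1')
for col in('yellow','green'):
    m=mask(pt,col); m=cv2.morphologyEx(m,cv2.MORPH_CLOSE,np.ones((7,7)))
    px=max(blobs(m,500),key=lambda b:b[0])[2]
    q=cv2.boxPoints(cv2.minAreaRect(px.astype(np.float32))); w=plane(ct,q,.035)[:,:2]
    r=cv2.minAreaRect(plane(ct,px,.035)[:,:2].astype(np.float32)*1000);print(col,r,w.mean(0))
E
```

```text
w1
[96.0105 85.1947] [ 0.5698 -0.0744] -35.741913234295154 [ 0.5499 -0.06  ] [ 0.5841 -0.0846]
w2
yellow ((521.7941284179688, 379.99932861328125), (282.18060302734375, 176.83995056152344), 7.72007417678833) [0.5215 0.3813]
green ((523.9586181640625, -374.33636474609375), (281.59027099609375, 168.89212036132812), 0.6523156762123108) [ 0.5238 -0.3748]
```

```bash
python3 - <<'E'
from meas import *
p,d,c=load('w2');h=cv2.cvtColor(p,cv2.COLOR_RGB2HSV)
for u,v in((240,120),(300,120),(95,205),(264,26),(33,128)): print(h[v,u])
E
sed -i 's/(0,170,60),(6,255,255)/(0,140,60),(8,255,255)/;s/(174,170,60)/(172,140,60)/;s/(22,120,90)/(22,60,90)/' geo.py
python3 - <<'E'
from meas import *
P={}
for n in('w1','w2'):
    p,d,c=load(n); print(n)
    for h in handles(p,c): print(*h)
    for a,ce,px in blobs(mask(p,'yellow'),60): print('pivot',a,ce,plane(c,ce,.02)[0])
E
```

```text
[  1 148 158]
[  1 146 157]
[  0 154 139]
[ 32  94 160]
[ 29 111 154]
w1
[152.583  117.0901] [ 0.5294 -0.1039] -14.7909870715823 [ 0.4785 -0.0904] [ 0.5732 -0.1154]
[ 96.1316 119.1638] [ 0.5469 -0.0608] -32.561341675050606 [ 0.5021 -0.0323] [ 0.5848 -0.085 ]
pivot 328 [109.247   26.1555] [ 0.6024 -0.1065  0.02  ]
pivot 94 [294.4574 264.117 ] [ 0.3721 -0.1578  0.02  ]
pivot 139 [ 65.7194 359.036 ] [0.373  0.0777 0.02  ]
w2
[297.825  118.2733] [ 0.5292 -0.1016] -14.178956409131558 [ 0.4792 -0.089 ] [ 0.5731 -0.1127]
[240.2544 120.4217] [ 0.5464 -0.0586] -31.55371584748592 [ 0.5026 -0.0317] [ 0.5858 -0.0828]
[ 89.0279 203.6307] [0.538  0.0888] -4.617590700305312 [0.4859 0.093 ] [0.5836 0.0852]
[ 34.5438 214.6242] [0.5493 0.1378] -24.387969690019204 [0.5016 0.1594] [0.5911 0.1188]
pivot 306 [263.9869  25.2778] [ 0.6021 -0.1065  0.02  ]
pivot 275 [ 30.6364 128.5055] [0.6112 0.0997 0.02  ]
pivot 160 [431.4875 266.6562] [ 0.37  -0.157  0.02 ]
```

```bash
python3 - <<'E'
from meas import *
c1=load('w1')[2];c2=load('w2')[2];ct=cam('top');cs=cam('side')
print('pivB',tri(c1,[(109.25,26.16)],c2,[(263.99,25.28)]))
print('B handles',tri(c1,[(152.58,117.09),(96.13,119.16)],c2,[(297.82,118.27),(240.25,120.42)]))
print('piv A,B top+side',tri(ct,[(293.7,171.3),(374,173)],cs,[(404.45,200.35),(426.3,268.1)]))
print('A,B w2+side',tri(c2,[(30.64,128.5),(263.99,25.28)],cs,[(404.45,200.35),(426.3,268.1)]))
print('green rim',tri(ct,[(446,258),(446,149)],cs,[(317,362),(499,348)]))
print('yellow rim near/far',tri(ct,[(220,255),(210,148)],cs,[(302,162),(405,146)]))
# grasp points 60 behind pivot
for piv,ang in((np.array([.6022,-.1065]),-23.2),(np.array([.6112,.0997]),-14.4)):
    a=np.radians(ang);print([piv-L*np.array([np.cos(a),np.sin(a)]) for L in(60,65e-3)][1], piv-.06*np.array([np.cos(a),np.sin(a)]))
E
```

```text
pivB [[ 0.6022 -0.1065  0.0202  0.0003]]
B handles [[ 0.5304 -0.1018  0.0119  0.0011]
 [ 0.548  -0.0583  0.0122  0.0014]]
piv A,B top+side [[ 0.6107  0.0984  0.0185  0.0031]
 [ 0.6034 -0.1073  0.0194  0.0014]]
A,B w2+side [[ 0.6129  0.102   0.016   0.0012]
 [ 0.6028 -0.1065  0.0185  0.0005]]
green rim [[ 0.3855 -0.2865  0.0222  0.0012]
 [ 0.664  -0.2911  0.0264  0.001 ]]
yellow rim near/far [[0.3985 0.2856 0.0106 0.0092]
 [0.6669 0.3135 0.0255 0.0029]]
[ 0.5425 -0.0809] [ 0.5471 -0.0829]
[0.5482 0.1159] [0.5531 0.1146]
```

```bash
python3 -m jog '[[[100,-20,0,41,0],[100,-20,0,41,0],[100,0,40,0,0],[100,0,40,0,0],[100,0,40,0,0],[100,0,40,0,0],[100,0,30,0,0],[100,0,20,0,0],[100,0,20,0,0],[100,0,0,0,0],[100,0,0,0,0]]]'
```

```text
clock: 3.75
eef_pos: [0.5472, -0.0843, 0.1749]
tcp_rot: [-0.386, 0.592, -0.592, 0.386]
ft_force: [-0.0, -0.4, 0.2]
opening: 0.0855
```

Now squeeze.

```bash
python3 -m jog '[[[45,0,0,0,0],[45,0,0,0,0],[45,0,0,0,0],[45,0,0,0,0],[45,0,0,0,0],[45,0,0,0,0],[45,0,0,0,0],[45,0,0,0,0]]]'; python3 -c "
from snap import *
snap('wrist','w3')"
```

```text
clock: 4.55
eef_pos: [0.5475, -0.0831, 0.1767]
tcp_rot: [0.386, -0.591, 0.593, -0.387]
ft_force: [-4.0, -2.6, 14.8]
opening: 0.0584
```

View pics/w3.png

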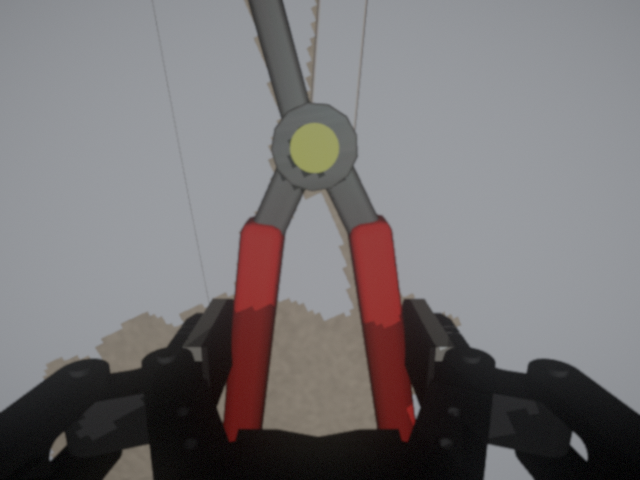

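```bash
python3 -m jog '[[[45,0,-2,0,0],[45,0,-3,0,0],[45,0,-7,0,0],[45,0,-12,0,0],[45,0,-15,0,0],[45,0,-10,0,0],[45,0,-5,0,0],[45,0,0,0,0],[45,0,0,0,0]]]'; python3 -c "
from snap import *
snap('wrist','w4');snap('side','side4')"
```

```text
clock: 5.5
eef_pos: [0.5473, -0.0828, 0.2285]
tcp_rot: [-0.387, 0.592, -0.592, 0.387]
ft_force: [-0.1, 0.6, -2.7]
opening: 0.0578
```

```bash
python3 -c "
import cv2,numpy as np
a=cv2.imread('pics/w4.png');b=cv2.imread('pics/side4.png')[120:360,250:570]
cv2.imwrite('pics/m4.png',np.hstack([cv2.resize(a,(400,300)),cv2.resize(b,(400,300))]))"
```

```text
(no output)
```

View pics/m4.png

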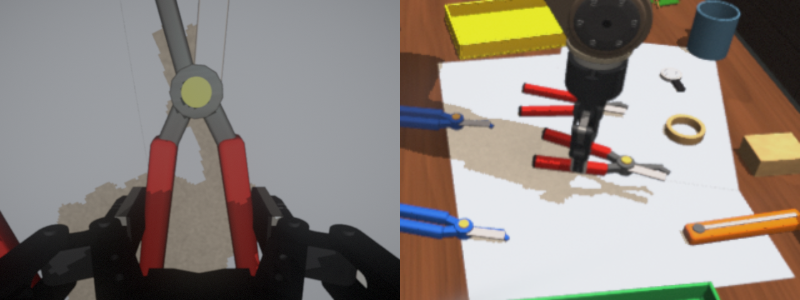

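The left crop shows the seized pruner held between the pads with its pivot near (195,92). In the right crop it is lifted clear of the table and level. Next I carry it to the yellow tray.

```bash
python3 -m jog '[[[45,0,0,0,-3],[45,0,0,0,-6],[45,0,0,0,-6],[45,0,0,0,-6],[45,0,0,0,-6],[45,0,0,0,-2.7],[45,-15,0,0,0],[45,-30,0,0,0],[45,-38,0,0,0],[45,-38,0,0,0],[45,-38,0,0,0],[45,-38,0,0,0],[45,-38,0,0,0],[45,-38,0,0,0],[45,-38,0,0,0],[45,-38,0,0,0],[45,-38,0,0,0],[45,-38,0,-1,0],[45,-25,0,-1,0],[45,-12,0,-1,0]]]';python3 -m jog '[[[45,0,0,0,0],[45,0,0,0,0]]]'; python3 -c "
from snap import *
snap('wrist','w5')"
```

```text
clock: 7.6
eef_pos: [0.4948, 0.3787, 0.2281]
tcp_rot: [0.526, -0.473, 0.473, -0.526]
ft_force: [0.8, -0.2, -1.3]
opening: 0.0578
clock: 7.8
eef_pos: [0.4959, 0.3757, 0.2283]
tcp_rot: [0.526, -0.473, 0.473, -0.525]
ft_force: [-1.0, 0.4, -0.8]
opening: 0.058
```

View pics/w5.png

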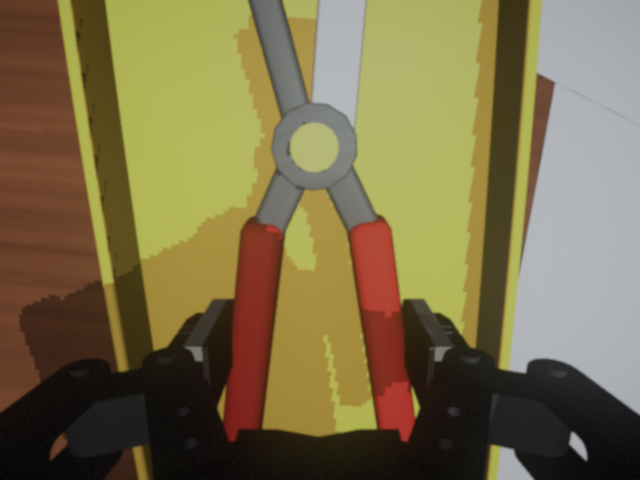

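The pruner is centred in the yellow tray: pivot at (314,147), walls at about x=90 and x=510 in the picture. Lowering it gently.

```bash
python3 -m jog '[[[45,0,8,0,0],[45,0,12,0,0],[45,0,12,0,0],[45,0,7,0,0],[45,0,3,0,0],[45,0,2,0,0],[45,0,0,0,0],[45,0,0,0,0]]]'
```

```text
clock: 8.65
eef_pos: [0.4962, 0.3764, 0.1849]
tcp_rot: [-0.525, 0.473, -0.473, 0.526]
ft_force: [-0.0, 0.6, -1.4]
opening: 0.0577
```

```bash
python3 -m jog '[[[45,0,1,0,0],[45,0,1,0,0],[45,0,1,0,0],[45,0,0.5,0,0],[45,0,0,0,0],[45,0,0,0,0]]]'
```

```text
clock: 9.25
eef_pos: [0.4961, 0.3763, 0.1819]
tcp_rot: [-0.525, 0.473, -0.473, 0.526]
ft_force: [-2.5, -1.0, 5.9]
opening: 0.0575
```

```bash
python3 -m jog '[[[75,0,0,0,0],[100,0,0,0,0],[100,0,0,0,0],[100,0,0,0,0],[100,0,0,0,0],[100,0,-10,0,0],[100,0,-25,0,0],[100,0,-40,0,0],[100,0,-40,0,0],[100,0,-40,0,0],[100,0,-20,0,0],[100,0,0,0,0],[100,0,0,0,0]]]'; python3 -c "
from snap import *
snap('wrist','w6')
from meas import *
p,d,c=load('w6')
for h in handles(p,c,.023): print(*h)
"
```

```text
clock: 10.55
eef_pos: [0.4958, 0.3761, 0.3564]
tcp_rot: [-0.525, 0.473, -0.473, 0.526]
ft_force: [-0.4, -0.4, -0.8]
opening: 0.0858
[350.1428 235.275 ] [0.4879 0.3526] 15.482999293723973 [0.4379 0.3387] [0.5335 0.3652]
[285.7651 233.7789] [0.4842 0.3995] -2.0237076272931236 [0.4308 0.4014] [0.5297 0.3979]
[620.275  212.4121] [0.5262 0.1582] -19.973533409327363 [0.503  0.1666] [0.553  0.1484]
```

```bash
python3 -m jog '[[[100,0,0,0,6.8],[100,0,0,0,6.8],[100,0,0,0,6.8],[100,30,0,8,0],[100,30,0,8,0],[100,30,0,8,0],[100,30,0,8,0],[100,30,0,8,0],[100,30,0,8,0],[100,30,0,8,0],[100,30,0,8,0],[100,0,0,0,0],[100,0,0,0,0]]]'; python3 -c "
from snap import *
snap('wrist','w7')
from meas import *
p,d,c=load('w7')
hs=handles(p,c,.018)
for h in hs: print(*h)
pv=[plane(c,ce,.02)[0] for a,ce,px in blobs(mask(p,'yellow'),60) if a<2000]
print(pv)
a=np.radians(np.mean([h[2] for h in hs]));print(np.degrees(a),[q[:2]-.06*np.array([np.cos(a),np.sin(a)]) for q in pv])
"
```

```text
clock: 11.9
eef_pos: [0.4985, 0.1275, 0.3552]
tcp_rot: [-0.434, 0.559, -0.559, 0.432]
ft_force: [0.2, 0.3, 0.1]
opening: 0.0854
[282.6521 155.2616] [0.5491 0.1403] -23.935777379750093 [0.5022 0.1611] [0.5919 0.1213]
[353.4808 154.3078] [0.5372 0.0917] -4.000233302050612 [0.4862 0.0953] [0.5836 0.0885]
[ 42.8433 304.8675] [0.4868 0.3531] 15.254320712157023 [0.4362 0.3393] [0.534  0.3659]
[  8.8085 355.9319] [0.4527 0.4002] -10.517388483647993 [0.4329 0.4038] [0.4834 0.3945]
[array([0.6107, 0.0994, 0.02  ]), array([0.5589, 0.2936, 0.02  ]), array([0.3729, 0.0779, 0.02  ]), array([0.4406, 0.4109, 0.02  ])]
-5.799769613322918 [array([0.551 , 0.1055]), array([0.4992, 0.2996]), array([0.3132, 0.084 ]), array([0.3809, 0.4169])]
```

```bash
python3 -m jog '[[[100,0,0,25,0],[100,0,0,25.5,0],[100,0,40,0,0],[100,0,40,0,0],[100,0,40,0,0],[100,0,30,0,0],[100,0,20,0,0],[100,0,8,0,0],[100,0,0,0,0],[100,0,0,0,0],[35,0,0,0,0],[35,0,0,0,0],[35,0,0,0,0],[35,0,0,0,0],[35,0,0,0,0],[35,0,0,0,0],[35,0,0,0,0],[35,0,0,0,0],[35,0,0,0,0],[35,0,0,0,0]]]'; python3 -c "
from snap import *
snap('wrist','w8')"
```

```text
clock: 13.95
eef_pos: [0.5475, 0.1154, 0.1794]
tcp_rot: [0.433, -0.558, 0.559, -0.434]
ft_force: [-1.4, 0.2, 12.8]
opening: 0.0376
```

View pics/w8.png

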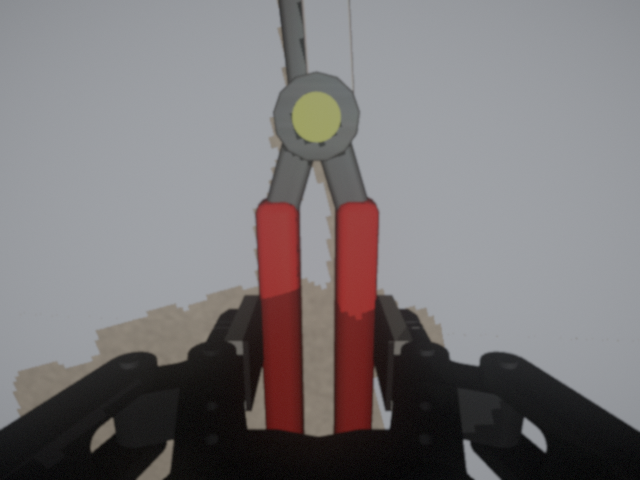

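Pruner A shut under the squeeze: its handles are parallel at columns 280 and 356 and the opening is 38 mm, so it is the free one. Lifting it.

```bash
python3 -m jog '[[[35,0,-2,0,0],[35,0,-3,0,0],[35,0,-7,0,0],[35,0,-12,0,0],[35,0,-15,0,0],[35,0,-10,0,0],[35,0,-5,0,0],[35,0,0,0,0],[35,0,0,0,0]]]'; python3 -c "
from snap import *
snap('wrist','w9')
from meas import *
p,d,c=load('w9'); print([h[0] for h in handles(p,c)],[(a,ce) for a,ce,_ in blobs(mask(p,'yellow'),200)])
p,d,c=load('w8'); print([h[0] for h in handles(p,c)],[(a,ce) for a,ce,_ in blobs(mask(p,'yellow'),200)])"
```

```text
clock: 14.9
eef_pos: [0.5472, 0.1153, 0.232]
tcp_rot: [-0.433, 0.559, -0.559, 0.433]
ft_force: [0.2, -0.3, -2.1]
opening: 0.0373
[array([280.487 , 314.4264]), array([354.7326, 313.9706])] [(np.int32(1930), array([315.9192, 116.6881]))]
[array([280.4274, 314.992 ]), array([354.9175, 314.586 ])] [(np.int32(1912), array([315.7929, 116.7725]))]
```

```bash
python3 -m jog '[[[35,0,0,0,-3],[35,0,0,0,-6],[35,0,0,0,-5.4],[35,15,0,-3,0],[35,30,0,-4,0],[35,38,0,-4,0],[35,38,0,-4,0],[35,38,0,-4,0],[35,38,0,-4,0],[35,38,0,-4,0],[35,38,0,-4,0],[35,38,0,-4,0],[35,38,0,-4,0],[35,38,0,-4,0],[35,38,0,-4,0],[35,35,0,-4,0],[35,18,0,-2,0],[35,12,0,0,0],[35,0,0,0,0],[35,0,0,0,0]]]'; python3 -c "
from snap import *
snap('wrist','w10')"
```

```text
clock: 16.95
eef_pos: [0.4943, -0.3737, 0.232]
tcp_rot: [-0.5, 0.5, -0.5, 0.5]
ft_force: [0.1, 1.2, -1.7]
opening: 0.0373
```

View pics/w10.png

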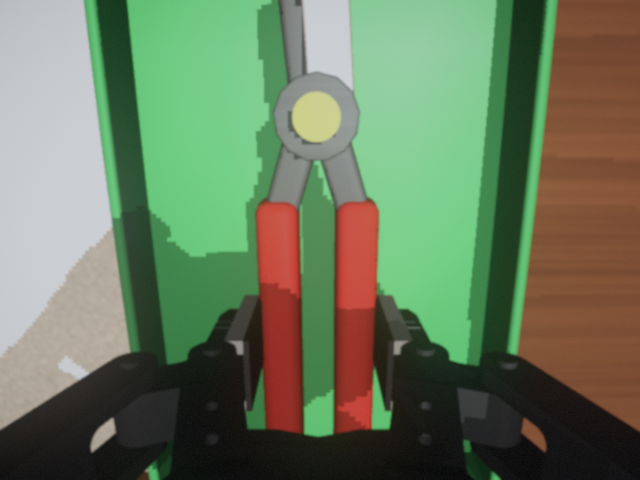

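The free pruner is centred over the green tray with its handles shut (pivot at (316,117)). The floor contact should come at a TCP height of about 0.1844.

```bash
python3 -m jog '[[[35,0,8,0,0],[35,0,12,0,0],[35,0,12,0,0],[35,0,7,0,0],[35,0,3,0,0],[35,0,2,0,0],[35,0,1,0,0],[35,0,0.5,0,0],[35,0,0,0,0],[35,0,0,0,0]]]'
```

```text
clock: 18.0
eef_pos: [0.4943, -0.3747, 0.187]
tcp_rot: [0.5, -0.5, 0.5, -0.5]
ft_force: [0.2, -0.2, -2.1]
opening: 0.0376
```

```bash
python3 -m jog '[[[35,0,1,0,0],[35,0,1,0,0],[35,0,0.7,0,0],[35,0,0.5,0,0],[35,0,0,0,0],[35,0,0,0,0]]]'
```

```text
clock: 18.6
eef_pos: [0.4943, -0.3746, 0.1845]
tcp_rot: [0.5, -0.5, 0.5, -0.5]
ft_force: [-3.0, 2.5, 8.8]
opening: 0.0378
```

```bash
python3 -m jog '[[[50,0,0,0,0],[75,0,0,0,0],[90,0,0,0,0],[90,0,0,0,0],[90,0,0,0,0],[90,0,-10,0,0],[90,0,-25,0,0],[90,0,-40,0,0],[90,0,-40,0,0],[90,0,-40,0,0],[90,0,-30,0,0],[90,0,0,0,0],[90,0,0,0,0]]]'; python3 -c "
from snap import *
snap('wrist','w11');snap('top','top11');snap('side','side11')
from meas import *
p,d,c=load('w11')
for h in handles(p,c,.023): print(*h)
print([plane(c,ce,.025)[0] for a,ce,px in blobs(mask(p,'yellow'),60)])
a=cv2.imread('pics/w11.png');b=cv2.imread('pics/top11.png')[100:340,100:420]
cv2.imwrite('pics/m11.png',np.hstack([cv2.resize(a,(400,300)),cv2.resize(b,(400,300))]))"
```

```text
clock: 19.9
eef_pos: [0.494, -0.3744, 0.3694]
tcp_rot: [0.5, -0.499, 0.501, -0.5]
ft_force: [-0.5, 0.0, -0.7]
opening: 0.0767
[300.9755 224.1534] [ 0.4894 -0.3612] 0.19330650455230924 [ 0.4371 -0.3614] [ 0.5362 -0.361 ]
[335.0293 223.397 ] [ 0.4899 -0.3869] 0.7345383750584433 [ 0.4371 -0.3875] [ 0.5362 -0.3863]
[array([ 0.5619, -0.3736,  0.025 ])]
```

View pics/m11.png

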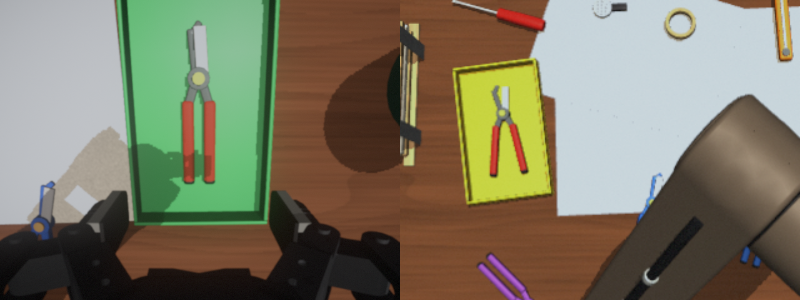

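```bash
python3 - <<'E'
from meas import *
p,d,c=load('w11')
for uv in((301,170),(301,270),(335,170),(335,270),(317,125)):
    o,r=rays(c,uv); print(uv,o+r[0]*d[uv[1],uv[0]])
pt,dt,ct=load('top11')
for a,ce,px in blobs(mask(pt,'red'),60):
    u,v=np.round(ce).astype(int); o,r=rays(ct,(u,v)); print('top',ce,o+r[0]*dt[v,u])
from rig import close_job
print(close_job())
E
```

```text
(301, 170) [ 0.5305 -0.3617  0.0234]
(301, 270) [ 0.4538 -0.3608  0.0234]
(335, 170) [ 0.5304 -0.3865  0.023 ]
(335, 270) [ 0.4542 -0.3871  0.0246]
(317, 125) [ 0.5621 -0.3734  0.0258]
top [505.6301  95.7945] [ 0.7708 -0.4213  0.1108]
top [196.1396 114.9822] [0.7528 0.3493 0.033 ]
top [194.0262 217.1832] [0.4889 0.3499 0.0272]
top [175.3251 220.2512] [0.4816 0.3984 0.025 ]
the job is handed in; nothing more can be done
None
```

I finished both placements and handed in the job at about 20 s on the clock; the hand-in reported no verdict.

- **Seized pruner:** The pruner that started on the right (y ≈ −0.1) held the fingers at 58 mm when squeezed. I laid it in the yellow tray. After release its handles measured a spread of about 0.30 rad, with the handle tops at about 25–27 mm, as expected lying on the tray floor.
- **Free pruner:** The one on the left (y ≈ +0.1) shut under the squeeze, down to a 38 mm opening. I laid it in the green tray. After release its spread was about 0.01 rad. The handle tops sit at 23–25 mm along their length, so it lies flat, and the pivot is about 37 mm ahead of the tray centre.

Both were carried about 52 mm above the table and lowered until the wrist felt 6–9 N before the fingers opened. The gripper ended clear above the green tray, touching nothing.

**Disagreements in the checks:**
- **Tray rims:** My rough two-view height came out at 11–26 mm against the stated 35 mm, because I picked the corners by eye. I used the stated height.
- **Pruner heights:** Pivot heights from two views came out at 16–20 mm against the stated 18 mm.
- **Opening reading:** It showed 37.6 mm where 40 mm over the shut handles was expected.
- **Seized pruner flatness:** I checked it only from the overhead depth and pictures, not from a close view.

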